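# Point the gas selector at the breathing mask and flush it

### The arm

A 6-joint arm with a two-finger parallel gripper is mounted at the origin on the work surface. World frame = base frame: x ahead of the robot, y to its left, z up, the work surface at z = 0. Lengths are in m, angles in rad, forces in N, time in s.
With the tool pointing down it reaches from about 0.375 to 0.9 m from the base axis. Payload 3.1 kg.
Tool frame: the origin (TCP) lies midway between the tips of the shut fingers; the grasp point (between the pads) lies 19 mm behind it; z points along the fingers, y is the line along which they close (so a half turn about z gives the same grasp; the last joint's range is limited). The gripper opens to 85 mm and grips with 20 to 120 N. Pads are 22 mm wide; open, the fingers measure 114 mm over their backs; the gripper's body (76 mm by 85 mm) begins 54 mm behind the grasp point. The pads swing forward as they close: fully open they stand 13 mm farther back than shut.
Start: joints at [0.974, 0.527, 1.433, -0, 1.181, -0.178], TCP at [0.254, 0.571, 0.231] pointing down, gripper open.
Joint ranges: [-3.08, 3.08], [-0.75, 2.2], [0.22, 2.44], [-1.43, 4.57], [0, 2.65], [-2.85, 2.85]. Speed limits (rad/s): [2.79, 2.79, 3.14, 3.14, 3.14, 3.14].

### API

Orientations are given as a unit quaternion [x, y, z, w].
In Python, from station import manip gives the robot as it stands. The module is installed in compiled form; this text tells all that it offers.
- The arm moves only by the tool apply_moves, never from a script. Its arguments are lists of equal length, an entry for each row: "claw": the gripper's target within -1 to 1 (fully open at 1, half-way at 0, shut at -1); "travel": the shift along the tool's x, y, z scaled (see below), a list of three; "turn": the turn, a rotation vector about the tool's x, y, z scaled (see below), a list of three. In form: {"claw": [claw, ...], "travel": [[dx, dy, dz], ...], "turn": [[rx, ry, rz], ...]}. A call has 1 to 5 rows; each row is the pose to reach, as a shift and turn from the pose commanded when the call began, along the tool's axes at that moment, turning the shorter way round; what a row does not reach only later rows make up. The controller multiplies each number of a shift by 800 mm and each number of a turn by 180 degrees. A row lasts 1/12 s, in which the tool goes at most 41.7 mm and 7.16 degrees, less where a joint would pass 70% of its speed; a pose out of reach is approached as far as the arm can. A call with a number of a shift or a turn outside -1 to 1 is refused whole. A call with a gripper value outside its range is refused whole. The fingers move at their own pace and stop on an object; "newtons" is the grip in N (left out, the last holds). Time passes only in rows, so rows that repeat a pose let the fingers close. It gives the time, the measured TCP pose, the force, the opening and the grip force at its end, in the units of the state.
- manip.sense(): the state, without advancing time (a new reading comes with each control period).
- manip.snapshot(name): name is "scene" or "top"; returns a dict with "pixels" (420x560x3 uint8, red, green, blue), "depth" (420x560 float32, m along the optical axis (not along the pixel's ray), 0 where there is no reading), "intrinsics" (3x3 intrinsics, pixels), "k1" (the pictures are not rectified: a ray, as slopes to the right and down, at radius r is drawn at 1 + k1 r^2 times it, then the intrinsics apply), "R" (3x3) and "t" (3): a world point X has camera coordinates R X + t. Camera axes: x right, y down, z forward; pixel columns grow to the right and rows downward; lengths in m; the calibration is good to about 2 mm. A picture is of the moment at which its call begins.
- manip.sign_off(): hands the job in; it is judged then, once.
The state is a dict: "t": time; "q": joint angles; "qd": joint speeds; "tau": joint torques, N m; "tcp_pos": TCP position; "tool_rot": TCP orientation; "force": force on the tool from outside, world axes, zero at the start; "ft_torque": the same for the moment, N m; "finger_gap": opening from 0.0 (shut) to 1.0 (fully open); "gripper_force": force on a finger pad.
Only numpy, scipy, OpenCV 4.12 (cv2) and the standard library are available. Lean on these libraries where they do the work, as an engineer would, in place of code of your own. Each camera call takes 0.05 s, during which the arm holds its last target. There are 200 camera calls.

### The job

With a fingertip, push the lever of the gas selector round until it points squarely at the outlet that carries the breathing mask (the wide cup); the other three outlets carry small closed caps. Only then press the white flush button beside the lever's hub all the way down and let it come back up. Do not pinch the lever, do not lift or shift the mask or the caps, and leave the other things on the table alone.

Things in the scene. Friction and masses are not known exactly. Their poses are not given: they have to be found in the camera images.
- selector: Gas outlet selector fixed to the table: white block 160 x 100 x 20 mm with a hub; four thin pipes (tops 18 mm high) run out to four round white seats (72 mm across, 20 mm high). Origin on the table under the lever's axis, z up, x roughly away from the robot. Seat centres are 165 mm out, at -1.4, -0.7, +0.7 and +1.4 rad about z from +x. The flush button is at x -85 mm, y 0.
- lever (a joint): Angle of the lever about the upright axis through the selector's origin, rad: 0 = along the selector's +x, positive = anticlockwise from above; stops at -1.8 and +1.8. Starts between -0.38 and +0.38. Friction (0.2 N m, 2 to 3 N at mid-arm) keeps it where it is left; no spring, no notches.
- lever_tip (a point): Point of the lever, 120 mm from the axis, 57 mm above the table; x outward along the lever, y to its left, z up. The arm, 18 mm wide, 51 to 63 mm above the table, runs from the dark hub (24 mm radius, top at 71 mm) to 105 mm from the axis, then a thin nose. From 60 to 125 mm from the axis, under and beside the arm, all is free down to the pipes (18 mm high).
- bar_left (a point): Middle of the push face on the left (+y) side of the lever's arm, 85 mm from the axis. The arm is made of two parallel steel bars, left and right, each 7 mm wide, 12 mm high, 75 mm long, 4 mm apart. Push the lever on the outer side of one bar; fingers pressing both bars at once count as pinching. Axes as lever_tip.
- bar_right (a point): The like point on the outer side of the right (-y) bar, 18 mm from bar_left.
- flush (a joint): Travel of the flush button, m: 0 = up, 0.006 = fully down. A spring returns it; fully down takes 5 N.
- flush_top (a point): Centre of the top of the flush button (white, round, 30 mm across), 42 mm above the table when up and 10 mm proud of its grey housing (46 mm across), at the robot's side of the selector block. It is pressed straight down.
- mask: Breathing mask: a grey cup with a black rim, 68 mm across at the top, 53 mm high, narrow below, standing loose on one of the four seats. Origin at the centre of its underside, on the seat.
- cap1: Small closed grey cap, 32 mm across, 32 mm high, standing loose on one of the other three seats. Origin at the centre of its underside.
- cap2: As cap1, on another seat.
- cap3: As cap1, on another seat.
- vial: Bystander: small amber vial, 30 mm across, 55 mm high, standing ahead of the lever beyond the outlets' gap, 175 to 195 mm from the axis. Origin at the centre of its underside.
- jar: Bystander: white jar, 42 mm across, 58 mm high, near the selector's left side. Origin at the centre of its underside.
- syringe: Bystander: syringe lying at the selector's right side, 120 mm long along its x, 32 mm wide, 24 mm high. Origin under its middle.
- bowl: Bystander: steel bowl, 100 mm across, 45 mm high, on the left of the table. Origin at the centre of its underside.
- spray: Bystander: white bottle, 64 mm across, 170 mm high, on the right of the table. Origin at the centre of its underside.
- otoscope: Bystander: black-handled otoscope lying on the left of the table, 140 mm long along its x, 26 mm high. Origin under its middle.

How it is judged:
On the way, in this order (a step that is already met when the one before it is completed fails the run):
1. the lever points at the mask (y of mask in the frame of lever_tip between -0.02 and 0.02 m and x of mask in the frame of lever_tip above 0 m), for 0.3 s.
2. the flush button is pressed all the way down (value of joint flush above 0.005 m), for 0.05 s.
At the end, for the whole second after the job is handed in: The lever is at rest and the line along it passes within 20 mm of the mask's centre (about 7 degrees); the flush button is up again; the mask and the three caps stand upright within 15 mm of where they began (all of step 1 and velocity of joint lever between -0.05 and 0.05 rad/s and value of joint flush below 0.001 m and not (distance of mask from where it was at the start of the episode above 0.015 m) and not (distance of cap1 from where it was at the start of the episode above 0.015 m) and not (distance of cap2 from where it was at the start of the episode above 0.015 m) and not (distance of cap3 from where it was at the start of the episode above 0.015 m) and angle between each of mask, cap1, cap2, cap3's own z axis and vertical below 0.1 rad); the robot touches nothing.
It fails at once if the flush button is pressed while the lever does not point at the mask (value of joint flush above 0.003 m and not (y of mask in the frame of lever_tip between -0.022 and 0.022 m and x of mask in the frame of lever_tip above 0 m)).
It fails at once if the lever is pinched: the fingers press both bars at once (contact force between each of lever_c0, lever_c1 and the fingers above 2 N).
It fails at once if the mask or a cap is lifted, carried or shifted by more than 15 mm (distance of any of mask, cap1, cap2, cap3 from where it was at the start of the episode above 0.015 m).
It fails at once if a bystander is moved by more than 25 mm (distance of any of vial, jar, syringe, bowl, spray, otoscope from where it was at the start of the episode above 0.025 m).
It also fails if it takes over 45 s, if anything falls off the work surface, if the arm or the gripper's body presses on something with over 40 N, if the wrist force passes 120 N, or if a joint passes its speed limit or range.

## Working session

There is one attempt and no reset: what is moved stays moved. The work goes in short steps, Python scripts to look and compute and a tool call to move; the robot and the scene stay as the last step left them, time stands still between calls to the robot, and variables do not carry over. Pictures are saved under pics/ and viewed, at most 10 in all, crops included, and the job is handed in when it is done.

Besides the shell and the picture viewer there is one more tool, called after "Call:" as name(argument=value, ...), one argument or row to a line, values as JSON. apply_moves: Moves the arm, as the interface text tells. Shifts and turns lie within -1 to 1; 1 stands for 800 mm of shift or 180 degrees of turn. Its arguments: {"type":"object","properties":{"claw":{"type":"array","items":{"type":"number"}},"travel":{"type":"array","items":{"type":"array","items":{"type":"number"}}},"turn":{"type":"array","items":{"type":"array","items":{"type":"number"}}},"newtons":{"type":"number"}},"required":["claw","travel","turn"]}

```bash
mkdir -p pics; cat > h.py <<'E'
import numpy as np, cv2
from station import manip
def snap(n):
    s=manip.snapshot(n); return s
def ray(s,u,v):
    K=s["intrinsics"]; k=s["k1"]
    d=np.array([(u-K[0,2])/K[0,0],(v-K[1,2])/K[1,1]]); p=d.copy()
    for _ in range(20): p=d/(1+k*(p@p))
    R=s["R"]; return -R.T@s["t"], R.T@np.array([p[0],p[1],1])
def onz(s,u,v,z):
    o,d=ray(s,u,v); return o+d*(z-o[2])/d[2]
def save(s,n): cv2.imwrite("pics/"+n,s["pixels"][:,:,::-1])
E
python3 - <<'E'
from h import *
for n in("scene","top"):
    s=snap(n); save(s,n+"1.png"); print(n,s["R"].round(3).tolist(),s["t"],s["intrinsics"].tolist(),s["k1"])
print(manip.sense())
E
```

```text
scene [[-0.504, 0.864, 0.0], [0.691, 0.403, -0.6], [-0.518, -0.302, -0.8]] [ 0.30104342 -0.35551581  1.78231449] [[491.77015835297885, 0.0, 280.41074333694553], [0.0, 491.77015835297885, 213.40731754895035], [0.0, 0.0, 1.0]] -0.01222552463322715
top [[-0.021, -0.999, -0.029], [-0.996, 0.023, -0.085], [0.086, 0.027, -0.996]] [0.01409714 0.57675048 1.18209236] [[398.06348992296364, 0.0, 282.67030429633945], [0.0, 398.06348992296364, 209.71879236912207], [0.0, 0.0, 1.0]] -0.04840819785984814
{'t': 0.1, 'q': array([ 9.73483421e-01,  5.28367366e-01,  1.43377328e+00,  4.10514087e-06,
        1.18139892e+00, -1.78485120e-01]), 'qd': array([-0.0001998 , -0.00115132, -0.00356559,  0.00213444, -0.00118502,
        0.0015807 ]), 'tau': array([ 1.64384401e-04, -4.43309104e+01, -1.78586662e+01, -2.21477521e-04,
        3.92008471e-03,  2.39030760e-05]), 'tcp_pos': array([0.25377815, 0.57045629, 0.23043534]), 'tool_rot': array([ 2.07887299e-01,  9.78152301e-01, -9.00413767e-04, -3.69960500e-04]), 'force': array([ 0.30872944,  0.35459728, -0.02327719]), 'ft_torque': array([ 0.04978502,  0.00939022, -0.06434742]), 'gripper_force': 0.0, 'finger_gap': 1.0013142844652068}
```

View pics/top1.png

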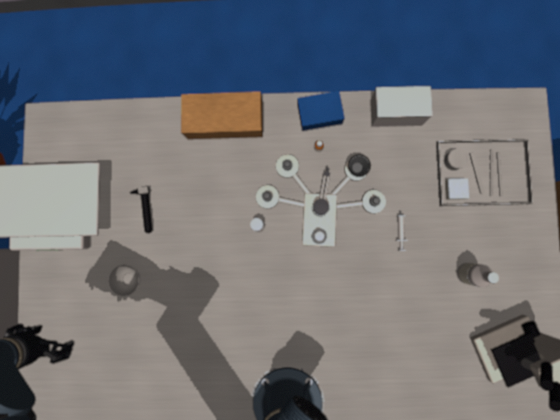

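View pics/scene1.png

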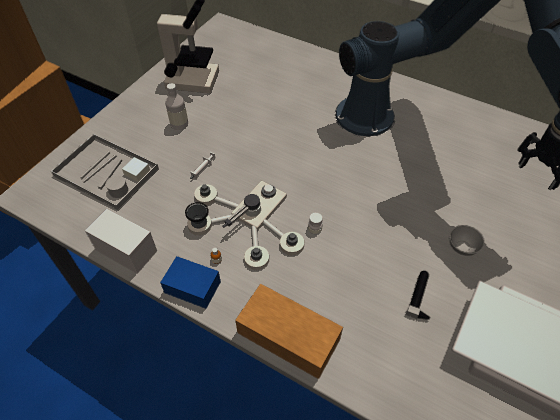

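The top view shows the hub near (321,206), the button near (319,236) and the mask at (357,166), which is the -0.7 rad seat. Caps are at (287,166), (267,196) and (374,201), and the lever tip is near (326,168). Next I'll measure precisely.

```bash
cat > m.py <<'E'
from h import *
import sys
s=snap("top"); p=s["pixels"]
c=p[140:260,240:400]; cv2.imwrite("pics/%s"%sys.argv[1],cv2.resize(c[:,:,::-1],None,fx=5,fy=5,interpolation=cv2.INTER_CUBIC))
E
python3 m.py crop1.png
python3 - <<'E'
from h import *
s=snap("top"); p=s["pixels"]; hsv=cv2.cvtColor(p,cv2.COLOR_RGB2HSV)
m=((p.min(2)>135)&(hsv[...,1]<35)).astype(np.uint8); m[:140]=0;m[260:]=0;m[:,:240]=0;m[:,412:]=0
n,l,st,ce=cv2.connectedComponentsWithStats(m)
for i in range(1,n):
    if st[i,4]>15: print(st[i],ce[i].round(1),onz(s,*ce[i],0.02).round(4))
for nm,u,v,z in(("hub",321,206,.071),("btn",319.3,236,.042),("mask",357.5,166,.073),("tip",326,168,.057)): print(nm,onz(s,u,v,z).round(4))
E
```

```text
[ 240  140  172  120 5885] [328.5 205.3] [ 0.5877 -0.1382  0.02  ]
[317 141   5   5  18] [319.3 142.9] [ 0.7815 -0.1159  0.02  ]
[333 140  65  13 422] [366.8 144.5] [ 0.7728 -0.2618  0.02  ]
[371 158  41  30 574] [390.5 171.7] [ 0.6863 -0.3308  0.02  ]
[240 173  16   9  63] [245.6 176.6] [0.6822 0.1134 0.02  ]
[331 172  13   6  35] [336.3 174.2] [ 0.6824 -0.1651  0.02  ]
[326 178   5  15  24] [327.5 185.2] [ 0.649  -0.1372  0.02  ]
[240 185   7   5  23] [242.1 186.9] [0.6506 0.1245 0.02  ]
[338 213  24   5  72] [349.1 214.8] [ 0.557  -0.1997  0.02  ]
[265 215  15   4  31] [271.7 216.5] [0.5574 0.0352 0.02  ]
[249 218  14  14 153] [255.5 224.2] [0.5351 0.0848 0.02  ]
[315 231   9  10  73] [319.1 235.8] [ 0.4958 -0.107   0.02  ]
[385 234  11   3  16] [389.8 235.2] [ 0.4927 -0.3199  0.02  ]
[288 241  54  19 385] [313.  253.1] [ 0.4441 -0.0872  0.02  ]
[346 251  12   2  17] [351.5 251.5] [ 0.4463 -0.2029  0.02  ]
[240 254  21   6  71] [247.8 256.8] [0.437  0.1098 0.02  ]
[343 254   9   4  18] [346.8 255.4] [ 0.4349 -0.1886  0.02  ]
hub [ 0.5812 -0.1118  0.071 ]
btn [ 0.4947 -0.1062  0.042 ]
mask [ 0.6961 -0.2219  0.073 ]
tip [ 0.6955 -0.131   0.057 ]
```

View pics/crop1.png

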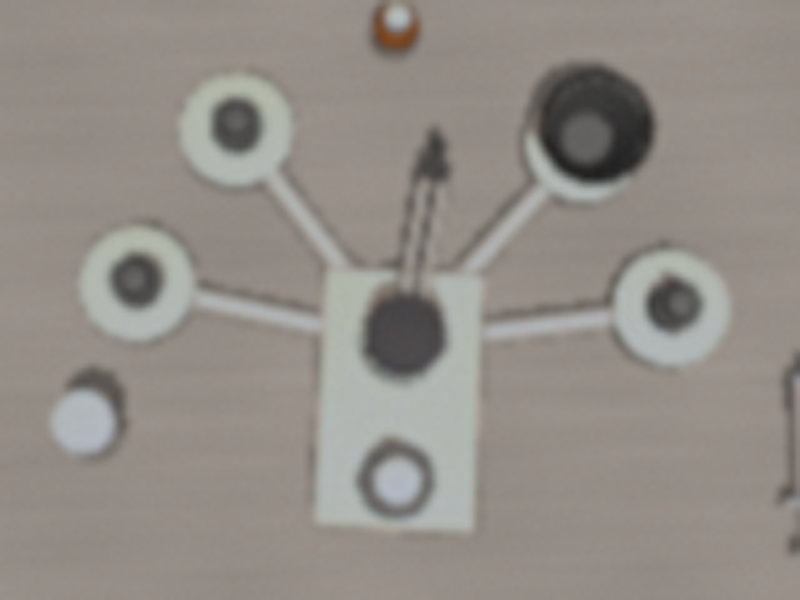

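```bash
python3 - <<'E'
from h import *
s=snap("top")
f=lambda x,y,z: onz(s,240+(x+.5)/5-.5,140+(y+.5)/5-.5,z)
pts=[(236,129,.02,.7),(137,283,.02,1.4),(671,307,.02,-1.4)]
W=[f(x,y,z)[:2] for x,y,z,a in pts]; M=[(.165*np.cos(a),.165*np.sin(a)) for *_,a in pts]
W+=[f(404,333,.071)[:2],f(396,481,.042)[:2]]; M+=[(0,0),(-.085,0)]
W=np.array(W);M=np.array(M)
wc,mc=W.mean(0),M.mean(0); A=M-mc;B=W-wc
th=np.arctan2((A[:,0]*B[:,1]-A[:,1]*B[:,0]).sum(),(A*B).sum())
R=np.array([[np.cos(th),-np.sin(th)],[np.sin(th),np.cos(th)]]); o=wc-R@mc
print("origin",o,"yaw",th,"res mm",((M@R.T+o-W)*1e3).round(1).tolist())
T=lambda x:R.T@(np.array(x)[:2]-o)
tip=f(434,130,.057);mk=f(596,127,.073)
for n,x in(("tip",tip),("mask",mk),("vial",f(397,17,.055)),("jar",f(84,424,.058))): l=T(x);print(n,x.round(4),l.round(4),np.hypot(*l),np.arctan2(l[1],l[0]))
print("btn",o+R@[-.085,0])
E
```

```text
origin [ 0.58048409 -0.11114346] yaw -0.07071296316212274 res mm [[0.2, 0.2], [0.0, 0.7], [-0.4, 0.7], [-0.2, -1.1], [0.4, -0.4]]
tip [ 0.7027 -0.1324  0.057 ] [ 0.1234 -0.0126] 0.12403352824683746 -0.10149178175253006
mask [ 0.699  -0.2258  0.073 ] [ 0.1263 -0.106 ] 0.16488335676861712 -0.6984367554861115
vial [ 0.7723 -0.1126  0.055 ] [0.1914 0.0121] 0.19182599060526623 0.06294540447583523
jar [0.5325 0.0786 0.058 ] [-0.0613  0.1859] 0.1957550283503046 1.889153273382745
btn [ 0.49569652 -0.10513787]
```

```bash
cat > go.py <<'E'
from h import *
from scipy.spatial.transform import Rotation as Q
import sys
x,y,z,yaw=map(float,sys.argv[1:])  # yaw = world direction (deg) of tool y, tool down
s=manip.sense(); R=Q.from_quat(s["tool_rot"]); t=np.radians(yaw)
Y=np.array([np.cos(t),np.sin(t),0]);Z=np.array([0,0,-1.]);T=Q.from_matrix(np.c_[np.cross(Y,Z),Y,Z])
print("t",s["t"],"tcp",s["tcp_pos"].round(4),"F",s["force"].round(1),"gap",s["finger_gap"])
print("travel",(R.inv().apply(np.array([x,y,z])-s["tcp_pos"])/.8).round(4),"turn",((R.inv()*T).as_rotvec()/np.pi).round(4))
E
python3 go.py .672 -.081 .23 46
```

```text
t 0.25 tcp [0.2539 0.5707 0.2308] F [-0.   0.  -0.3] gap 0.9978416561165582
travel [-0.8087 -0.5317  0.0014] turn [-0.0003 -0.      0.1111]
```

Call:
apply_moves(
  claw=[-1, -1, -1, -1, -1],
  newtons=30,
  travel=[
    [-0.809, -0.532, 0],
    [-0.809, -0.532, 0],
    [-0.809, -0.532, 0],
    [-0.809, -0.532, 0],
    [-0.809, -0.532, 0],
  ],
  turn=[
    [0, 0, 0.111],
    [0, 0, 0.111],
    [0, 0, 0.111],
    [0, 0, 0.111],
    [0, 0, 0.111],
  ],
)

```text
t: 0.67
tcp_pos: [0.3671, 0.394, 0.2313]
tool_rot: [0.374, 0.927, 0.0, 0.0]
force: [0.1, 0.8, -0.2]
finger_gap: 0.295
gripper_force: 0.0
```

```bash
python3 go.py .672 -.081 .23 46
```

```text
t 0.6667 tcp [0.3671 0.394  0.2313] F [ 0.1  0.8 -0.2] gap 0.2945825452920445
travel [-0.6865 -0.1632  0.0017] turn [0.     0.     0.0004]
```

Call:
apply_moves(
  claw=[-1, -1, -1, -1, -1],
  travel=[
    [-0.68, -0.16, 0],
    [-0.68, -0.16, 0],
    [-0.68, -0.16, 0],
    [-0.68, -0.16, 0],
    [-0.68, -0.16, 0],
  ],
  turn=[
    [0, 0, 0],
    [0, 0, 0],
    [0, 0, 0],
    [0, 0, 0],
    [0, 0, 0],
  ],
)

```text
t: 1.08
tcp_pos: [0.4801, 0.2186, 0.2314]
tool_rot: [0.374, 0.927, 0.0, 0.0]
force: [0.8, 0.4, 0.3]
finger_gap: -0.004
gripper_force: 0.0
```

```bash
python3 go.py .672 -.081 .23 46
```

```text
t 1.0833 tcp [0.4801 0.2186 0.2314] F [0.8 0.4 0.3] gap -0.0040376668234586134
travel [-0.4327 -0.103   0.0018] turn [0.0001 0.     0.0001]
```

Call:
apply_moves(
  claw=[-1, -1, -1, -1, -1],
  travel=[
    [-0.43, -0.1, 0],
    [-0.43, -0.1, 0],
    [-0.43, -0.1, 0],
    [-0.43, -0.1, 0],
    [-0.43, -0.1, 0],
  ],
  turn=[
    [0, 0, 0],
    [0, 0, 0],
    [0, 0, 0],
    [0, 0, 0],
    [0, 0, 0],
  ],
)

```text
t: 1.5
tcp_pos: [0.5934, 0.0436, 0.2313]
tool_rot: [0.375, 0.927, 0.0, -0.0]
force: [0.6, 0.5, -0.5]
finger_gap: -0.0
gripper_force: 0.0
```

Call:
apply_moves(
  claw=[-1, -1, -1, -1, -1],
  travel=[
    [-0.14, -0.03, 0],
    [-0.14, -0.03, 0],
    [-0.14, -0.03, 0],
    [-0.14, -0.03, 0],
    [-0.14, -0.03, 0],
  ],
  turn=[
    [0, 0, 0],
    [0, 0, 0],
    [0, 0, 0],
    [0, 0, 0],
    [0, 0, 0],
  ],
)

```text
t: 1.92
tcp_pos: [0.6571, -0.0514, 0.2306]
tool_rot: [0.376, 0.927, 0.0, -0.0]
force: [0.9, 0.8, 0.4]
finger_gap: -0.001
gripper_force: 0.0
```

```bash
python3 go.py .672 -.081 .04 46
```

```text
t 1.9167 tcp [ 0.6571 -0.0514  0.2306] F [0.9 0.8 0.4] gap -0.0014219015190381262
travel [-0.0393 -0.0136  0.2382] turn [-0.     -0.0002 -0.0009]
```

Call:
apply_moves(
  claw=[-1, -1, -1, -1, -1],
  travel=[
    [-0.039, -0.014, 0],
    [-0.039, -0.014, 0.05],
    [-0.039, -0.014, 0.1],
    [-0.039, -0.014, 0.15],
    [-0.039, -0.014, 0.15],
  ],
  turn=[
    [0, 0, 0],
    [0, 0, 0],
    [0, 0, 0],
    [0, 0, 0],
    [0, 0, 0],
  ],
)

```text
t: 2.33
tcp_pos: [0.6637, -0.0758, 0.102]
tool_rot: [0.374, 0.927, -0.001, -0.01]
force: [-2.1, 1.1, -1.5]
finger_gap: 0.004
gripper_force: 0.0
```

```bash
python3 go.py .672 -.081 .04 46; python3 m.py crop2.png
```

```text
t 2.3333 tcp [ 0.6637 -0.0758  0.102 ] F [-2.1  1.1 -1.5] gap 0.004003875133065312
travel [-0.0133  0.0032  0.0773] turn [-0.0029 -0.0057  0.0005]
```

View pics/crop2.png

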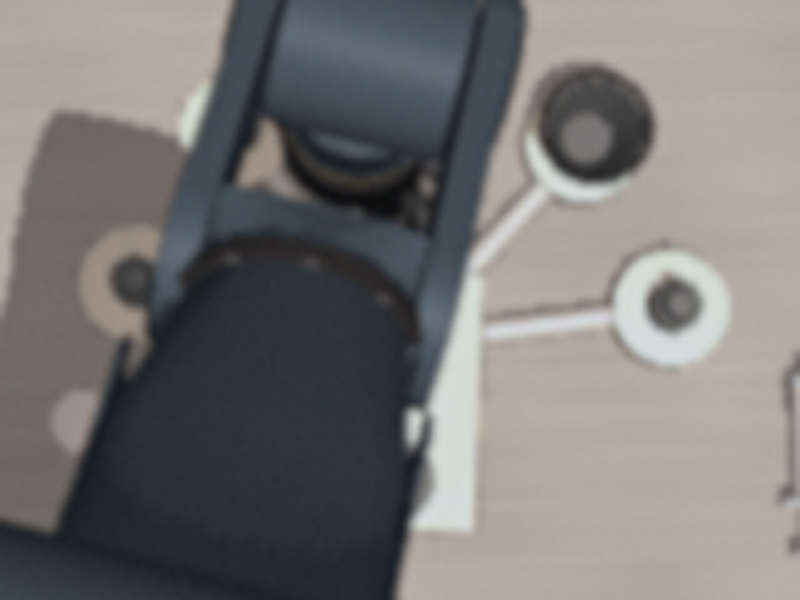

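The arm covers the lever in this view, but the mask (590,125) and the right cap are undisturbed. I'll descend.

Call:
apply_moves(
  claw=[-1, -1, -1, -1, -1],
  travel=[
    [0, 0, 0.02],
    [0, 0, 0.04],
    [0, 0, 0.06],
    [0, 0, 0.06],
    [0, 0, 0.06],
  ],
  turn=[
    [0, 0, 0],
    [0, 0, 0],
    [0, 0, 0],
    [0, 0, 0],
    [0, 0, 0],
  ],
)

```text
t: 2.8
tcp_pos: [0.6722, -0.0785, 0.0657]
tool_rot: [0.374, 0.927, 0.0, 0.001]
force: [-0.0, -0.0, 0.3]
finger_gap: -0.0
gripper_force: 0.0
```

```bash
python3 go.py .672 -.081 .04 46
```

```text
t 2.8 tcp [ 0.6722 -0.0785  0.0657] F [-0.  -0.   0.3] gap -0.0003363693437057236
travel [-0.0019 -0.0024  0.0321] turn [0.0004 0.0006 0.0005]
```

Call:
apply_moves(
  claw=[-1, -1, -1, -1, -1],
  travel=[
    [-0.002, -0.002, 0.016],
    [-0.002, -0.002, 0.032],
    [-0.002, -0.002, 0.032],
    [-0.002, -0.002, 0.032],
    [-0.002, -0.002, 0.032],
  ],
  turn=[
    [0, 0, 0],
    [0, 0, 0],
    [0, 0, 0],
    [0, 0, 0],
    [0, 0, 0],
  ],
)

```text
t: 3.22
tcp_pos: [0.6713, -0.0814, 0.0376]
tool_rot: [0.374, 0.927, 0.0, -0.0]
force: [-0.4, -0.1, -0.4]
finger_gap: 0.002
gripper_force: 0.0
```

```bash
python3 go.py .6597 -.1517 .04 46
```

```text
t 3.2167 tcp [ 0.6713 -0.0814  0.0376] F [-0.4 -0.1 -0.4] gap 0.001892294697808872
travel [-0.0506 -0.0733 -0.003 ] turn [-0.     -0.0001  0.0001]
```

Call:
apply_moves(
  claw=[-1, -1, -1, -1, -1],
  travel=[
    [-0.008, -0.012, 0],
    [-0.016, -0.024, 0],
    [-0.024, -0.036, 0],
    [-0.032, -0.048, 0],
    [-0.04, -0.06, 0],
  ],
  turn=[
    [0, 0, 0],
    [0, 0, 0],
    [0, 0, 0],
    [0, 0, 0],
    [0, 0, 0],
  ],
)

```text
t: 3.63
tcp_pos: [0.6601, -0.139, 0.0377]
tool_rot: [0.375, 0.927, 0.0, -0.001]
force: [0.1, 3.6, -0.2]
finger_gap: -0.001
gripper_force: 1.3
```

Call:
apply_moves(
  claw=[-1, -1, -1, -1],
  travel=[
    [-0.004, -0.005, 0],
    [-0.0085, -0.011, 0],
    [-0.0085, -0.011, 0],
    [-0.0085, -0.011, 0],
  ],
  turn=[
    [0, 0, 0],
    [0, 0, 0],
    [0, 0, 0],
    [0, 0, 0],
  ],
)

```text
t: 3.97
tcp_pos: [0.66, -0.1504, 0.0378]
tool_rot: [0.375, 0.927, -0.0, 0.001]
force: [-0.2, 0.8, 0.8]
finger_gap: 0.003
gripper_force: 0.0
```

```bash
python3 go.py .6597 -.1517 .04 46
python3 - <<'E'
from h import *
s=snap("scene"); save(s,"sc2.png"); 
c=s["pixels"][150:280,170:330]; cv2.imwrite("pics/sc2.png",cv2.resize(c[:,:,::-1],None,fx=4,fy=4,interpolation=cv2.INTER_CUBIC))
E
```

```text
t 3.9667 tcp [ 0.66   -0.1504  0.0378] F [-0.2  0.8  0.8] gap 0.002686036836863979
travel [-0.0009 -0.0015 -0.0027] turn [-0.0001  0.0004  0.0001]
```

View pics/sc2.png

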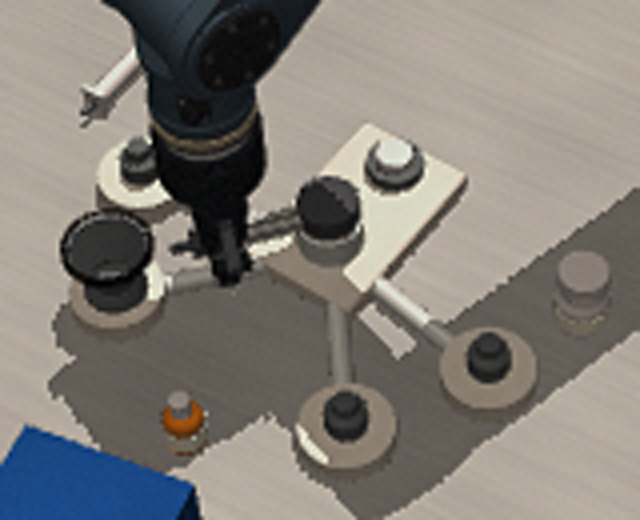

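The lever has swung round: its nose is at crop (178,247), just short of or at the mask (108,262), and the finger is at (230,260). I'll cast the rays.

```bash
python3 - <<'E'
from h import *
s=snap("scene")
g=lambda x,y,z:onz(s,170+(x+.5)/4-.5,150+(y+.5)/4-.5,z)
h=g(329,203,.071);t=g(178,247,.057);m=g(107,249,.073)
print(h,t,m)
for o in(h[:2],np.array([.5805,-.1111])):
  for p in(t,m): d=p[:2]-o; print(np.hypot(*d),np.arctan2(d[1],d[0]))
E
```

```text
[ 0.58267007 -0.10632033  0.071     ] [ 0.66467982 -0.18676908  0.057     ] [ 0.7012795  -0.22181197  0.073     ]
0.11488080473983169 -0.7757898553310424
0.16554913281283537 -0.77208080942327
0.11319033035627657 -0.7322059896810653
0.16384391330124864 -0.7419356965056956
```

The lever and mask bearings agree within 0.01 rad. I'll back off sideways, lift, and check from the top.

Call:
apply_moves(
  claw=[-1, -1, -1, -1, -1],
  travel=[
    [0, 0.02, 0],
    [0, 0.04, 0],
    [0, 0.04, -0.04],
    [0, 0.04, -0.09],
    [0, 0.04, -0.14],
  ],
  turn=[
    [0, 0, 0],
    [0, 0, 0],
    [0, 0, 0],
    [0, 0, 0],
    [0, 0, 0],
  ],
)

```text
t: 4.48
tcp_pos: [0.682, -0.1242, 0.1493]
tool_rot: [0.374, 0.928, -0.0, -0.002]
force: [0.1, -0.2, 0.4]
finger_gap: -0.002
gripper_force: 0.0
```

```bash
python3 go.py .4957 -.1051 .15 46
```

```text
t 4.4833 tcp [ 0.682  -0.1242  0.1493] F [ 0.1 -0.2  0.4] gap -0.0022785045071980104
travel [ 1.845e-01 -1.442e-01 -1.000e-04] turn [-0.0004 -0.0009  0.0007]
```

Call:
apply_moves(
  claw=[-1, -1, -1, -1, -1],
  travel=[
    [0.18, -0.144, -0.02],
    [0.18, -0.144, -0.02],
    [0.18, -0.144, -0.02],
    [0.18, -0.144, -0.02],
    [0.18, -0.144, -0.02],
  ],
  turn=[
    [0, 0, 0],
    [0, 0, 0],
    [0, 0, 0],
    [0, 0, 0],
    [0, 0, 0],
  ],
)

```text
t: 4.9
tcp_pos: [0.4931, -0.1063, 0.1659]
tool_rot: [0.374, 0.928, -0.0, -0.003]
force: [-0.3, 0.1, -0.4]
finger_gap: -0.003
gripper_force: 0.0
```

```bash
python3 go.py .4957 -.1051 .06 46; python3 m.py crop3.png
```

```text
t 4.9 tcp [ 0.4931 -0.1063  0.1659] F [-0.3  0.1 -0.4] gap -0.0025804040700976964
travel [-0.002   0.0036  0.1324] turn [-0.0007 -0.0017  0.0006]
```

View pics/crop3.png

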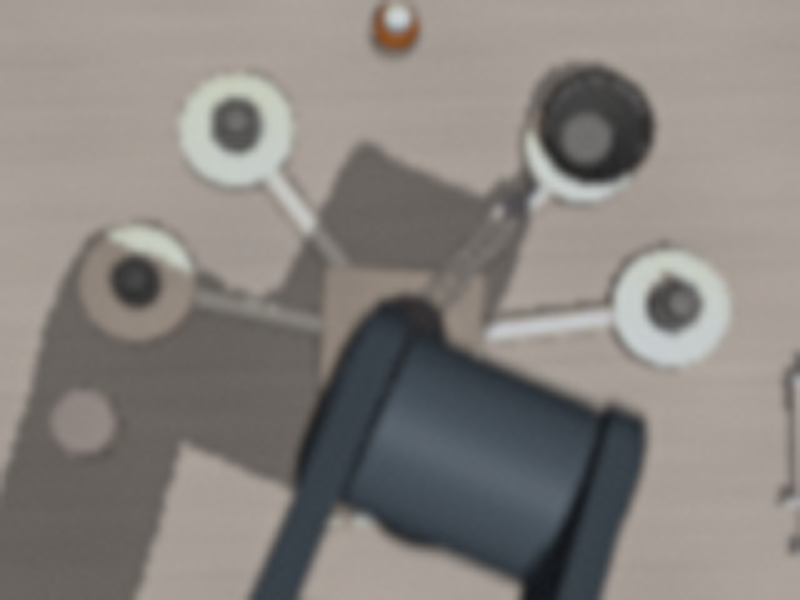

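The lever now points at the mask: bars run from about (443,290) to the nose at (513,195), with the mask rim centred at (596,127). The caps and bystanders are unmoved. I'll check the bearing.

```bash
python3 - <<'E'
from h import *
s=snap("top")
f=lambda x,y,z: onz(s,240+(x+.5)/5-.5,140+(y+.5)/5-.5,z)
for p in((513,195,.057),(478,240,.063),(596,127,.073)):
    d=f(*p)[:2]-[.5805,-.1111]; print(np.hypot(*d),np.arctan2(d[1],d[0]))
E
python3 go.py .4957 -.1051 .055 46
```

```text
0.10573297705918885 -0.6836331551340349
0.07061051743753755 -0.6829736320284845
0.16490216046179962 -0.7694061797419476
t 5.0 tcp [ 0.4951 -0.1071  0.1662] F [-0.   0.1  0.7] gap 0.0005431012491007008
travel [0.0007 0.0025 0.139 ] turn [-0.0004 -0.001   0.0003]
```

From the top the lever is about 0.08 rad short (14 mm of the 20 mm allowed), which is too near the limit. I'll go back and nudge it about 6 mm further.

Call:
apply_moves(
  claw=[-1, -1, -1, -1, -1],
  travel=[
    [-0.184, 0.15, 0.02],
    [-0.184, 0.15, 0.02],
    [-0.184, 0.15, 0.02],
    [-0.184, 0.15, 0.02],
    [-0.184, 0.15, 0.02],
  ],
  turn=[
    [0, 0, 0],
    [0, 0, 0],
    [0, 0, 0],
    [0, 0, 0],
    [0, 0, 0],
  ],
)

```text
t: 5.42
tcp_pos: [0.6944, -0.1248, 0.1498]
tool_rot: [0.374, 0.928, 0.0, 0.004]
force: [-0.3, -0.5, 0.7]
finger_gap: -0.002
gripper_force: 0.0
```

Call:
apply_moves(
  claw=[-1, -1],
  travel=[
    [0, 0, 0],
    [0, 0, 0],
  ],
  turn=[
    [0, 0, 0],
    [0, 0, 0],
  ],
)

```text
t: 5.58
tcp_pos: [0.69, -0.1242, 0.1489]
tool_rot: [0.374, 0.928, 0.0, 0.001]
force: [-0.9, 0.3, -0.3]
finger_gap: -0.002
gripper_force: 0.0
```

```bash
python3 go.py .682 -.124 .038 46
```

```text
t 5.5833 tcp [ 0.69   -0.1242  0.1489] F [-0.9  0.3 -0.3] gap -0.002134391547351276
travel [ 0.0075 -0.0068  0.1386] turn [0.0002 0.0004 0.0007]
```

Call:
apply_moves(
  claw=[-1, -1, -1, -1, -1],
  travel=[
    [0.007, -0.005, 0.04],
    [0.007, -0.005, 0.09],
    [0.007, -0.005, 0.138],
    [0.007, -0.005, 0.138],
    [0.007, -0.005, 0.138],
  ],
  turn=[
    [0, 0, 0],
    [0, 0, 0],
    [0, 0, 0],
    [0, 0, 0],
    [0, 0, 0],
  ],
)

```text
t: 6.0
tcp_pos: [0.6781, -0.1227, 0.0368]
tool_rot: [0.374, 0.927, -0.0, -0.004]
force: [-1.0, 0.1, 0.4]
finger_gap: 0.0
gripper_force: 0.0
```

```bash
python3 go.py .6573 -.1555 .038 46
```

```text
t 6.0 tcp [ 0.6781 -0.1227  0.0368] F [-1.   0.1  0.4] gap 0.00017280050012847306
travel [-0.0097 -0.0476 -0.0014] turn [-0.001  -0.0021  0.0002]
```

Call:
apply_moves(
  claw=[-1, -1, -1, -1, -1],
  travel=[
    [-0.008, -0.012, 0],
    [-0.01, -0.024, 0],
    [-0.01, -0.036, 0],
    [-0.01, -0.04, 0],
    [-0.01, -0.04, 0],
  ],
  turn=[
    [0, 0, 0],
    [0, 0, 0],
    [0, 0, 0],
    [0, 0, 0],
    [0, 0, 0],
  ],
)

```text
t: 6.42
tcp_pos: [0.6641, -0.1543, 0.0413]
tool_rot: [0.375, 0.927, -0.0, 0.001]
force: [0.3, 0.6, 0.5]
finger_gap: 0.005
gripper_force: 0.0
```

```bash
python3 go.py .6573 -.1555 .038 46
```

```text
t 6.4167 tcp [ 0.6641 -0.1543  0.0413] F [0.3 0.6 0.5] gap 0.004584756456496824
travel [ 0.005  -0.007   0.0041] turn [ 0.0002  0.0006 -0.0005]
```

Call:
apply_moves(
  claw=[-1, -1, -1, -1],
  travel=[
    [0, -0.004, 0],
    [0, -0.007, 0],
    [0, -0.007, 0],
    [0, -0.007, 0],
  ],
  turn=[
    [0, 0, 0],
    [0, 0, 0],
    [0, 0, 0],
    [0, 0, 0],
  ],
)

```text
t: 6.75
tcp_pos: [0.6608, -0.1565, 0.0396]
tool_rot: [0.374, 0.927, 0.0, 0.0]
force: [1.4, 1.3, 1.0]
finger_gap: 0.001
gripper_force: 0.5
```

Call:
apply_moves(
  claw=[-1, -1, -1, -1, -1],
  travel=[
    [0, 0.02, 0],
    [0, 0.04, 0],
    [0, 0.04, -0.04],
    [0, 0.04, -0.09],
    [0, 0.04, -0.14],
  ],
  turn=[
    [0, 0, 0],
    [0, 0, 0],
    [0, 0, 0],
    [0, 0, 0],
    [0, 0, 0],
  ],
)

```text
t: 7.17
tcp_pos: [0.6827, -0.131, 0.1503]
tool_rot: [0.373, 0.928, 0.0, -0.002]
force: [0.7, -0.3, 0.4]
finger_gap: -0.002
gripper_force: 0.0
```

```bash
python3 go.py .4957 -.1051 .15 46
```

```text
t 7.1667 tcp [ 0.6827 -0.131   0.1503] F [ 0.7 -0.3  0.4] gap -0.0023311617550088605
travel [ 0.191  -0.1386  0.0015] turn [-0.0005 -0.0014  0.0008]
```

Call:
apply_moves(
  claw=[-1, -1, -1, -1, -1],
  travel=[
    [0.19, -0.138, 0],
    [0.19, -0.138, 0],
    [0.19, -0.138, 0],
    [0.19, -0.138, 0],
    [0.19, -0.138, 0],
  ],
  turn=[
    [0, 0, 0],
    [0, 0, 0],
    [0, 0, 0],
    [0, 0, 0],
    [0, 0, 0],
  ],
)

```text
t: 7.58
tcp_pos: [0.4916, -0.1041, 0.1509]
tool_rot: [0.374, 0.928, 0.0, -0.004]
force: [-0.9, 0.9, -0.1]
finger_gap: -0.0
gripper_force: 0.0
```

Call:
apply_moves(
  claw=[-1, -1],
  travel=[
    [0, 0, 0],
    [0, 0, 0],
  ],
  turn=[
    [0, 0, 0],
    [0, 0, 0],
  ],
)

```text
t: 7.75
tcp_pos: [0.4969, -0.1063, 0.1516]
tool_rot: [0.374, 0.927, 0.0, 0.0]
force: [-0.4, -0.3, 1.6]
finger_gap: -0.002
gripper_force: 0.0
```

```bash
python3 go.py .4957 -.1051 .05 46; sed -i 's/140:260,240:400/165:225,310:370/; s/fx=5,fy=5/fx=10,fy=10/' m.py; python3 m.py crop4.png
```

```text
t 7.75 tcp [ 0.4969 -0.1063  0.1516] F [-0.4 -0.3  1.6] gap -0.0017655113683112417
travel [2.100e-03 1.000e-04 1.269e-01] turn [0.0001 0.     0.0005]
```

View pics/crop4.png

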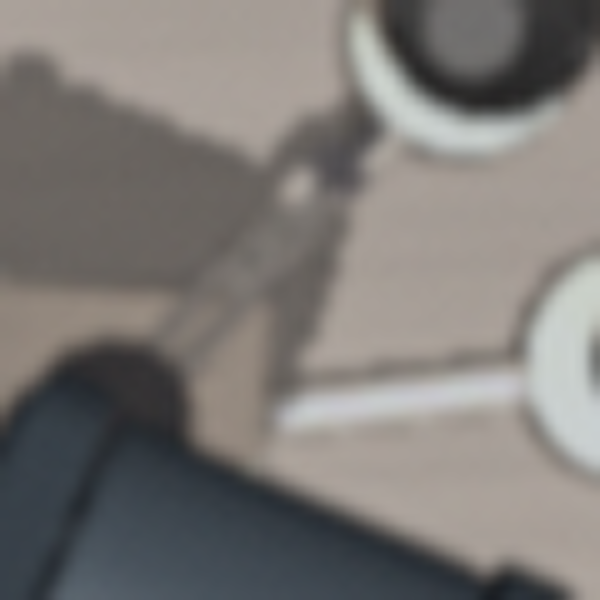

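The bars run from (178,345) to (308,205) and the nose tip is near (368,122), heading toward the mask.

```bash
python3 - <<'E'
from h import *
s=snap("top")
f=lambda x,y,z: onz(s,310+(x+.5)/10-.5,165+(y+.5)/10-.5,z)
P=[f(178,345,.063),f(243,275,.063),f(308,205,.063),f(368,122,.057)]
for p in P:
    d=p[:2]-[.5805,-.1111]; print(np.hypot(*d),np.arctan2(d[1],d[0]))
d=P[2]-P[0];print(np.arctan2(d[1],d[0]))
E
```

```text
0.02965997613594633 -0.7616357636979287
0.05789333809927262 -0.7668635923330359
0.08620900977746654 -0.7687162348726464
0.11783432584110132 -0.7375906242275793
-0.7724298460786653
```

The lever bearing is -0.76 against the mask's -0.77, so it's on target. Now I'll press the button.

Call:
apply_moves(
  claw=[-1, -1, -1, -1, -1],
  travel=[
    [0.002, 0, 0.04],
    [0.002, 0, 0.08],
    [0.002, 0, 0.11],
    [0.002, 0, 0.125],
    [0.002, 0, 0.125],
  ],
  turn=[
    [0, 0, 0],
    [0, 0, 0],
    [0, 0, 0],
    [0, 0, 0],
    [0, 0, 0],
  ],
)

```text
t: 8.27
tcp_pos: [0.4959, -0.106, 0.0482]
tool_rot: [0.374, 0.927, 0.0, -0.002]
force: [-0.1, 0.4, 0.4]
finger_gap: 0.005
gripper_force: 0.0
```

Call:
apply_moves(
  claw=[-1, -1, -1],
  travel=[
    [0, 0, 0],
    [0, 0, 0],
    [0, 0, 0],
  ],
  turn=[
    [0, 0, 0],
    [0, 0, 0],
    [0, 0, 0],
  ],
)

```text
t: 8.52
tcp_pos: [0.497, -0.1068, 0.0522]
tool_rot: [0.374, 0.927, -0.0, 0.001]
force: [-0.2, 0.1, 0.4]
finger_gap: 0.002
gripper_force: 0.0
```

```bash
python3 go.py .4957 -.1051 .035 46
```

```text
t 8.5167 tcp [ 0.497  -0.1068  0.0522] F [-0.2  0.1  0.4] gap 0.0024747689770204815
travel [0.0027 0.0004 0.0215] turn [0.0003 0.0009 0.0002]
```

Call:
apply_moves(
  claw=[-1, -1, -1, -1, -1],
  travel=[
    [0.001, 0, 0.008],
    [0.001, 0, 0.014],
    [0.001, 0, 0.02],
    [0.001, 0, 0.022],
    [0.001, 0, 0.022],
  ],
  turn=[
    [0, 0, 0],
    [0, 0, 0],
    [0, 0, 0],
    [0, 0, 0],
    [0, 0, 0],
  ],
)

```text
t: 8.93
tcp_pos: [0.4958, -0.1061, 0.0358]
tool_rot: [0.374, 0.927, -0.0, 0.001]
force: [-1.7, 0.3, 19.1]
finger_gap: -0.002
gripper_force: 9.4
```

Call:
apply_moves(
  claw=[-1, -1],
  travel=[
    [0, 0, 0],
    [0, 0, 0],
  ],
  turn=[
    [0, 0, 0],
    [0, 0, 0],
  ],
)

```text
t: 9.1
tcp_pos: [0.4958, -0.1061, 0.0358]
tool_rot: [0.374, 0.927, -0.0, 0.002]
force: [-2.0, 1.4, 18.7]
finger_gap: -0.001
gripper_force: 9.6
```

The button is fully down (19 N, on its stop at z 35.8 mm). I'll lift off.

Call:
apply_moves(
  claw=[-1, -1, -1, -1, -1],
  travel=[
    [0, 0, -0.03],
    [0, 0, -0.07],
    [0, 0, -0.12],
    [0, 0, -0.17],
    [0, 0, -0.2],
  ],
  turn=[
    [0, 0, 0],
    [0, 0, 0],
    [0, 0, 0],
    [0, 0, 0],
    [0, 0, 0],
  ],
)

```text
t: 9.52
tcp_pos: [0.496, -0.1062, 0.1971]
tool_rot: [0.374, 0.927, -0.0, 0.002]
force: [0.1, 0.6, -0.0]
finger_gap: 0.003
gripper_force: 0.0
```

Call:
apply_moves(
  claw=[-1, -1, -1, -1],
  travel=[
    [0, 0, 0],
    [0, 0, 0],
    [0, 0, 0],
    [0, 0, 0],
  ],
  turn=[
    [0, 0, 0],
    [0, 0, 0],
    [0, 0, 0],
    [0, 0, 0],
  ],
)

```text
t: 9.85
tcp_pos: [0.4936, -0.1052, 0.192]
tool_rot: [0.374, 0.927, 0.0, -0.002]
force: [-0.7, -0.4, -0.1]
finger_gap: -0.001
gripper_force: 0.0
```

```bash
python3 - <<'E'
from h import *
s=snap("scene"); c=s["pixels"][150:280,170:330]; cv2.imwrite("pics/sc3.png",cv2.resize(c[:,:,::-1],None,fx=4,fy=4,interpolation=cv2.INTER_CUBIC))
E
```

```text
(no output)
```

View pics/sc3.png

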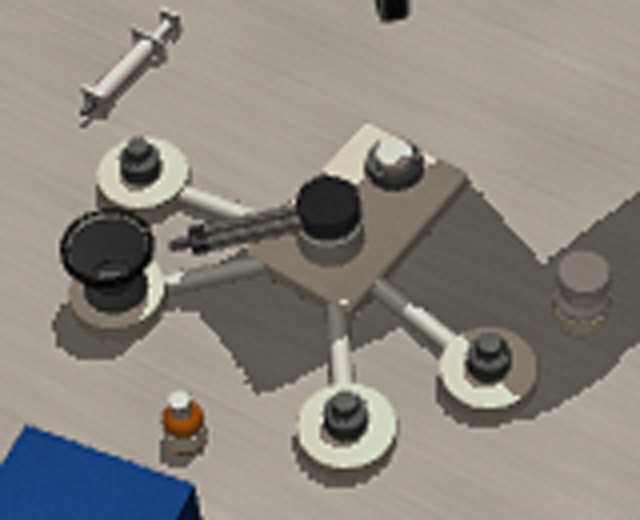

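The view is clear now: the lever runs from the hub (329,203) to its tip (172,244), the button is up at (396,157), and the mask and caps are standing. One last bearing check.

```bash
python3 - <<'E'
from h import *
s=snap("scene")
g=lambda x,y,z:onz(s,170+(x+.5)/4-.5,150+(y+.5)/4-.5,z)[:2]
h=g(329,203,.071);m=g(107,249,.073)
# seats at z=.02 for an in-camera origin check
se=[g(143,172,.02),g(347,426,.02),g(488,366,.02)]
A=[];th=-.0707
for p,a in zip(se,(-1.4,.7,1.4)): A.append(p-.165*np.array([np.cos(a+th),np.sin(a+th)]))
o=np.mean(A,0); print("hub",h,"origins",np.round(A,4).tolist())
for n,p in(("tip",g(172,244,.057)),("nosebase",g(203,237,.057)),("mask",m)):
  for c in(h,o): d=p-c; print(n,np.hypot(*d).round(4),np.arctan2(d[1],d[0]).round(4))
E
```

```text
hub [ 0.58267007 -0.10632033] origins [[0.5804, -0.108], [0.581, -0.1079], [0.5798, -0.1096]]
tip 0.1187 -0.8087
tip 0.1187 -0.7821
nosebase 0.0954 -0.8206
nosebase 0.0954 -0.7875
mask 0.1655 -0.7721
mask 0.1657 -0.753
```

Both views agree within about 0.04 rad (the limit is 0.12), so I'll hand it in.

```bash
python3 -c "
from station import manip
print(manip.sign_off())"
```

```text
the job is handed in; nothing more can be done
None
```

The job is handed in (no verdict was returned): the lever points at the mask to within about 0.04 rad (limit about 0.12), the flush button was pressed fully down and came back up, and the mask, caps and nearby things look unmoved in the last picture.

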